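Shut and pin the topping hopper

TASK

Get the topping hopper ready on the pastry bench: swing its lid fully shut, then take the T-handled locking pin out of the rack and push it through the hole in the lid's tongue and the boss under it until its collar rests on the lid, and let go of it there. The other two rods stay in the rack and everything else on the bench stays where it is.

Things in the scene. Friction and masses are not known exactly. Their poses are not given: they have to be found in the camera images.
- hopper: Fixed steel bin tilted 30 deg to its front on a grey stand. Origin on the table straight below the hole; own x level to the rear, z up. Slope normal (-0.5,0,0.866), up the slope (0.866,0,0.5). At the low front edge a boss 60 mm wide, 30 thick, has a 19 mm through hole along the normal, mouth centre 140 mm above the origin, free below. Bin 180 mm wide. Lid hinge: along y through (0.192,0,0.258).
- lid (a joint): Lid angle, rad: 0 fully shut (on its stop, hole in line with the boss's), growing as it swings up about the rear hinge, at most 1.0; stiff (0.6 N m), stays where left. Steel plate 185 mm long from the hinge, 190 wide, 8 thick, then at the front centre a tongue 60 mm wide, reaching 255 mm from the hinge, with a 19 mm hole.
- lid_hole (a point): Centre of the hole in the lid's tongue, on the lid's upper face, 225 mm from the hinge line. z axis: the lid's upper normal; x: along the lid to the hinge. With the lid shut it lies 10 mm above the boss's mouth along the slope's normal; lid and boss together are 40 mm thick.
- rack: Fixed wooden block 90 x 260 x 100 mm (x, y, z) with three upright through holes 19 mm wide, at own y -80, 0 and +80 mm. Origin at the centre of its underside.
- pin: Locking pin: round steel shank 14 mm thick, 95 long, tapered tip; above it a collar 36 mm wide, 6 thick, a neck 20 mm long and a black cross bar (T handle) 70 mm long along own x, 16 thick along own y, 22 high. 143 mm in all, 160 g. Stands upright in one of the rack's three holes; origin at the centre of the lower tip, z up along the shank.
- pin_grip (a point): Centre of the pin's T handle, 132 mm from its tip; the axes are the pin's.
- pin_collar (a point): On the pin's axis at the underside of its collar, 95 mm from its tip. It rests on the rack's top at the start.
- tamper: Another rod, not wanted: same shank and collar with a round black knob 32 mm wide, 150 mm in all. Stands upright in one of the rack's three holes; origin at the centre of the lower tip, z up along the shank.
- thermometer: Another rod, not wanted: 12 mm steel shank and same collar with a flat round dial 48 mm wide, 136 mm in all. Stands upright in one of the rack's three holes; origin at the centre of the lower tip, z up along the shank.
- oil_bottle: Amber oil bottle, 56 mm wide, 180 mm high, between hopper and rack. Origin under its base. Leave alone.
- tin: Tin 60 mm wide, 90 mm high, standing in front of the hopper. Origin under its base. Leave alone.
- jar: Glass jar 60 mm wide, 90 mm high, standing in front of the rack. Origin under its base. Leave alone.
- bowl: Steel bowl 110 mm wide, 50 mm high, nearest the robot. Origin under its base. Leave alone.
- spatula: Spatula 260 mm long lying at the robot's left. Leave alone.
There are look-alikes about, which are no part of the job. Leave any blue or orange look-alike of the pin alone.

How it is judged:
By the outcome, as a careful person would: the job done as asked, in the order asked, and still so for the second after the job is handed in, with the robot touching nothing.
It also fails if it takes over 62 s, if anything falls off the work surface, if the arm or the gripper's body presses on something with over 40 N, if the wrist force passes 120 N, or if a joint passes its speed limit or range.

ROBOT

A 6-joint arm with a two-finger parallel gripper is mounted at the origin on the work surface. World frame = base frame: x ahead of the robot, y to its left, z up, the work surface at z = 0. Lengths are in m, angles in rad, forces in N, time in s.
With the tool pointing down it reaches from about 0.35 to 0.925 m from the base axis. Payload 6.4 kg.
Tool frame: the origin (TCP) lies where the fingers leave the gripper's body, on its centre line; the fingertips stand 73 mm ahead of it and the grasp point (between the pads) lies 54 mm ahead of it; z points along the fingers, y is the line along which they close (so a half turn about z gives the same grasp; the last joint's range is limited). The gripper opens to 85 mm and grips with 20 to 120 N. Pads are 22 mm wide; open, the fingers measure 114 mm over their backs; the gripper's body (76 mm by 85 mm) begins 54 mm behind the grasp point. The pads swing forward as they close: fully open they stand 13 mm farther back than shut.
Start: joints at [1.068, 0.245, 1.558, -0, 1.339, -0.174], TCP at [0.21, 0.615, 0.304] pointing down, gripper open.
Joint ranges: [-3.13, 3.13], [-1.02, 2.26], [0.13, 2.54], [-0.95, 4.09], [0.21, 2.88], [-2.74, 2.74]. Speed limits (rad/s): [2.57, 2.57, 3.14, 3.14, 3.14, 3.14].

INTERFACE

Orientations are given as a rotation vector (axis times angle).
In Python, from station import monitor, cams, workorder gives the robot as it stands.
- The arm moves only by the tool jog_arm, never from a script. Its argument "rows" is a list of rows, each a list of 7 numbers: the shift along the tool's x, y, z scaled (see below), then the turn, a rotation vector about the tool's x, y, z scaled (see below), then the opening, from 0 (shut) to 1 (fully open). A call has exactly 10 rows; each row is the pose to reach, as a shift and turn from the pose commanded when the call began, along the tool's axes at that moment, turning the shorter way round; what a row does not reach only later rows make up. The controller multiplies each number of a shift by 1 m and each number of a turn by 180 degrees. A row lasts 1/12 s, in which the tool goes at most 41.7 mm and 7.16 degrees, less where a joint would pass 70% of its speed; a pose out of reach is approached as far as the arm can. A call with a number of a shift or a turn outside -1 to 1 is refused whole. A call with a gripper value outside its range is refused whole. The fingers move at their own pace and stop on an object; "grip_force" is the grip in N (left out, the last holds). Time passes only in rows, so rows that repeat a pose let the fingers close, or fill a call up. It gives the time, the measured TCP pose, the force, the opening and the grip force at its end, in the units of the state.
- monitor.observe(): the state, without advancing time (a new reading comes with each control period).
- cams.capture(name): name is "scene" or "top"; returns the picture (384x512x3 uint8, blue, green, red); there is no depth.
- cams.camera_info(name): a dict with "fx", "fy", "cx", "cy" (pixels), "rvec" (rotation vector, rad) and "tvec" (3), from world to camera coordinates, as OpenCV has them. Camera axes: x right, y down, z forward; pixel columns grow to the right and rows downward; lengths in m; the calibration is good to about 2 mm. A picture is of the moment at which its call begins. camera_info takes no time and is no camera call.
- workorder.hand_in(): hands the job in; it is judged then, once.
The state is a dict: "clock": time; "q": joint angles; "joint_velocities": joint speeds; "effort": joint torques, N m; "position": TCP position; "ee_rot": TCP orientation; "contact_force": force on the tool from outside, world axes, zero at the start; "ft_torque": the same for the moment, N m; "width": opening from 0.0 (shut) to 1.0 (fully open); "finger_force": force on a finger pad.
Only numpy, scipy, OpenCV 4.12 (cv2) and the standard library are available. Lean on these libraries where they do the work, as an engineer would, in place of code of your own. Each camera call takes 0.05 s, during which the arm holds its last target. There are 200 camera calls.

## Working session

There is one attempt and no reset: what is moved stays moved. The work goes in short steps, Python scripts to look and compute and a tool call to move; the robot and the scene stay as the last step left them, time stands still between calls to the robot, and variables do not carry over. Pictures are saved under pics/ and viewed, at most 10 in all, crops included, and the job is handed in when it is done.

Besides the shell and the picture viewer there is one more tool, called after "Emit:" by a JSON object that holds its "method" and its "body". jog_arm: Moves the arm, as the interface text tells. Shifts and turns lie within -1 to 1; 1 stands for 1 m of shift or 180 degrees of turn. Its arguments: {"type":"object","properties":{"rows":{"type":"array"},"grip_force":{"type":"number"}},"required":["rows"]}

```bash
mkdir -p pics; ls
cat > h.py <<'E'
import numpy as np, cv2
from scipy.spatial.transform import Rotation as R
from station import monitor, cams, workorder
def info(n):
    i=cams.camera_info(n); K=np.array([[i['fx'],0,i['cx']],[0,i['fy'],i['cy']],[0,0,1.]])
    return K,R.from_rotvec(np.ravel(i['rvec'])).as_matrix(),np.ravel(i['tvec'])
def ray(n,u,v):
    K,M,t=info(n); d=M.T@np.linalg.inv(K)@[u,v,1.]; return -M.T@t,d/np.linalg.norm(d)
def onz(n,u,v,z):
    c,d=ray(n,u,v); return c+d*(z-c[2])/d[2]
def two(p,q):
    c1,d1=ray('scene',*p); c2,d2=ray('top',*q)
    A=np.c_[d1,-d2]; s=np.linalg.lstsq(A,c2-c1,rcond=None)[0]
    a,b=c1+s[0]*d1,c2+s[1]*d2
    return (a+b)/2,np.linalg.norm(a-b)
def proj(n,P):
    K,M,t=info(n); p=K@(M@np.asarray(P,float)+t); return p[:2]/p[2]
E
python3 - <<'E'
from h import *
np.set_printoptions(precision=4,suppress=True)
for n in ('scene','top'):
    im=cams.capture(n); cv2.imwrite(f'pics/{n}0_raw.png',im)
    cv2.imwrite(f'pics/{n}0.png',cv2.resize(im,(800,600),interpolation=cv2.INTER_CUBIC))
    print(n,info(n)[0].ravel(),ray(n,256,192))
print(monitor.observe())
E
```

```text
pics
scene [450.4032   0.     259.2547   0.     450.4032 189.0273   0.       0.
   1.    ] (array([1.137 , 0.6482, 1.1051]), array([-0.4529, -0.4666, -0.7597]))
top [382.3386   0.     259.2813   0.     382.3386 193.6587   0.       0.
   1.    ] (array([0.3721, 0.0648, 1.3337]), array([ 0.1871,  0.0276, -0.9819]))
{'clock': 0.1, 'q': array([ 1.0679,  0.2458,  1.5589, -0.    ,  1.3387, -0.1741]), 'joint_velocities': array([-0.0004,  0.0003, -0.0023,  0.0008, -0.0008, -0.0013]), 'effort': array([ -0.001 , -43.067 , -32.7129,  -0.0002,   0.0028,   0.    ]), 'position': array([0.2097, 0.6148, 0.3029]), 'ee_rot': array([-0.514 , -3.0986,  0.0027]), 'contact_force': array([-0.2893,  0.4749,  0.3637]), 'ft_torque': array([ 0.0506,  0.0234, -0.0261]), 'finger_force': 0.0, 'width': 1.0031458176976753}
```

View pics/scene0.png

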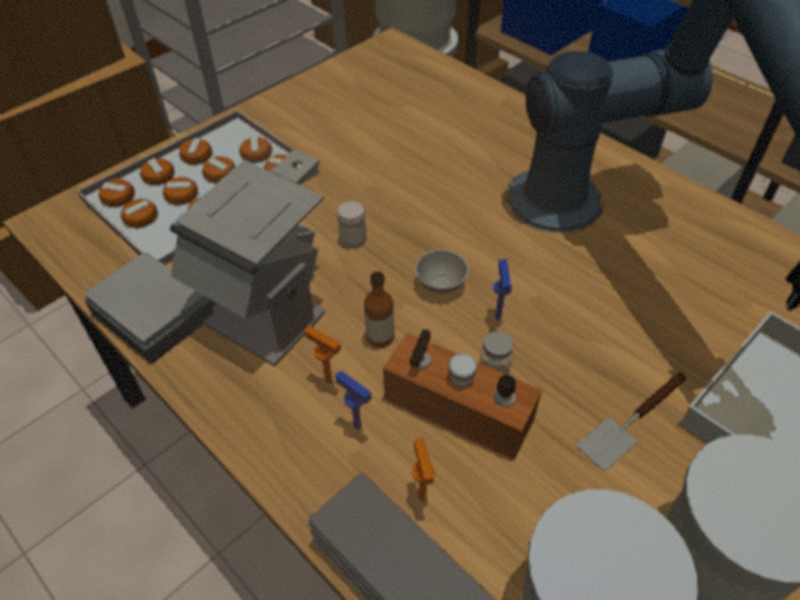

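View pics/top0.png

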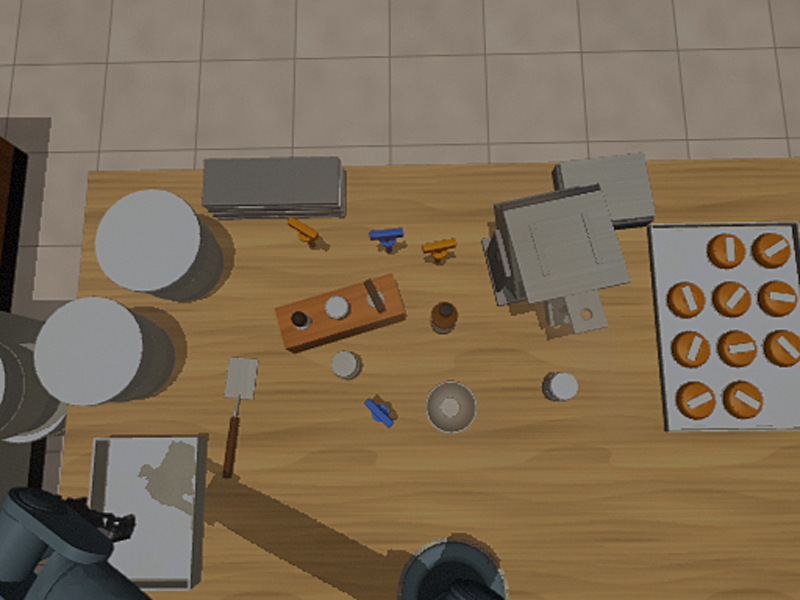

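The scene view shows the lid open, with its hole at about (297,165) and the black T bar at (420,347). In the top view the hole is at (587,314) and the T bar at (375,293), in 800x600 pixels. Next I'll zoom in on both areas.

Run:
```python
from h import *
s=cv2.imread('pics/scene0_raw.png');t=cv2.imread('pics/top0_raw.png')
def crop(im,x,y,w,h,f): return cv2.resize(im[y:y+h,x:x+w],None,fx=f,fy=f,interpolation=cv2.INTER_CUBIC)
# hopper: scene x100..220,y90..240 ; top x300..420,y110..225
a=crop(s,100,90,100,145,4);b=crop(t,305,110,100,145,4)
cv2.imwrite('pics/hop.png',np.hstack([a,b]))
a=crop(s,240,200,110,90,4); b=crop(t,170,165,95,65,4); b=cv2.resize(t[165:225,170:265],None,fx=4,fy=4,interpolation=cv2.INTER_CUBIC)
b=cv2.copyMakeBorder(b,0,360-b.shape[0],0,0,cv2.BORDER_CONSTANT)
a=a[:, :400]
cv2.imwrite('pics/rack.png',np.hstack([a,b]))
```

```text
(no output)
```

View pics/hop.png

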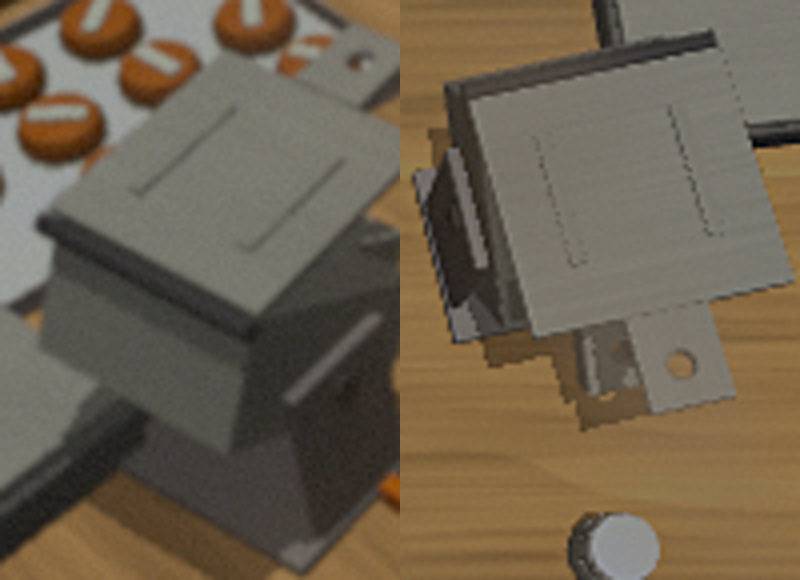

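View pics/rack.png

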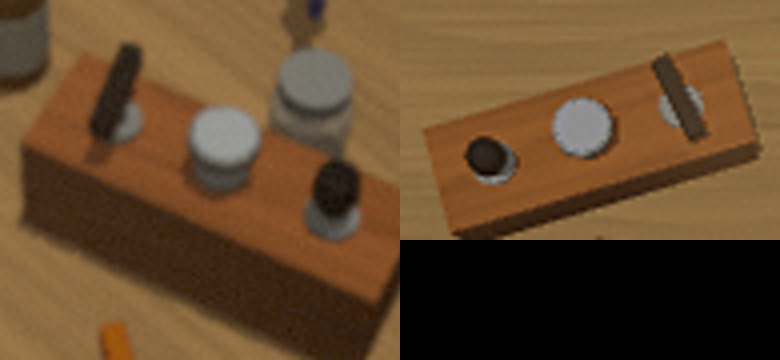

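The crops show the lid hole at (361,62) in scene and (681,365) in top. The hinge barrel ends are at (42,222)/(255,330) in scene and (715,38)/(448,88) in top. The T bar runs (130,45)-(105,135) in scene and (660,58)-(697,135) in top. Next I'll triangulate these points.

Run:
```python
from h import *
np.set_printoptions(precision=4,suppress=True)
f=lambda x0,y0,X0:(lambda X,Y:((X-X0+.5)/4-.5+x0,(Y+.5)/4-.5+y0))
hs,ht=f(100,90,0),f(305,110,400); rs,rt=f(240,200,0),f(170,165,400)
for nm,p,q in [('hole',hs(361,62),ht(681,365)),('hinge-y',hs(42,218),ht(716,42)),('hinge+y',hs(255,330),ht(448,90)),
  ('platefront-y',hs(216,55),ht(793,282)),
  ('bar far',rs(130,45),rt(697,135)),('bar near',rs(105,135),rt(660,58)),('barc',rs(118,88),rt(679,97)),
  ('jar/tamper',rs(336,185),rt(486,157)),
  ('rack near -y',rs(24,150),rt(724,41)),('rack far -y',rs(82,58),rt(757,145)),]:
    print(nm,*two(p,q))
print('rack top z=.1',[onz('top',*rt(*c),.1)[:2] for c in [(424,130),(724,41),(757,145),(455,235)]])
print('bar z=.148',[onz('top',*rt(*c),.148)[:2] for c in [(652,58),(668,54),(688,140),(706,133)]])
# top bar mask
t=cv2.imread('pics/top0_raw.png'); g=t.max(2); m=np.zeros_like(g); m[176:203,231:249]=(g[176:203,231:249]<85)*255
n,l,st,ce=cv2.connectedComponentsWithStats(m); k=1+np.argmax(st[1:,4]); print(st[k],ce[k])
r=cv2.minAreaRect(cv2.findNonZero((l==k).astype(np.uint8))); print(r)
b=np.array([onz('top',*p,.148) for p in cv2.boxPoints(r)]);print(b, b.mean(0))
```

```text
hole [ 0.5434 -0.2367  0.2738] 0.0013228550976677222
hinge-y [ 0.7894 -0.2851  0.2504] 0.001294064005298171
hinge+y [ 0.7536 -0.0855  0.2605] 0.002378133192792743
platefront-y [ 0.6059 -0.3251  0.2645] 0.005757216039306944
bar far [0.5794 0.1364 0.1427] 0.001019417141840287
bar near [0.642  0.1694 0.1338] 0.006128742218496052
barc [0.61   0.1524 0.1385] 0.0026329512587204185
jar/tamper [0.5649 0.3054 0.1364] 7.323674761246055e-05
rack near -y [0.6666 0.1185 0.0896] 0.0032994800471247035
rack far -y [0.5799 0.0904 0.0867] 0.0005078656041810631
rack top z=.1 [array([0.594 , 0.3644]), array([0.6652, 0.1167]), array([0.5775, 0.0903]), array([0.5069, 0.3365])]
bar z=.148 [array([0.6409, 0.1721]), array([0.6439, 0.1594]), array([0.5743, 0.1436]), array([0.5797, 0.1294])]
[233 179  13  21 111] [239.1261 189.0901]
((239.30003356933594, 189.10000610351562), (21.913463592529297, 4.919349670410156), 63.43495178222656)
[[0.6367 0.1735 0.148 ]
 [0.6437 0.1595 0.148 ]
 [0.5799 0.1286 0.148 ]
 [0.5731 0.1425 0.148 ]] [0.6083 0.151  0.148 ]
```

Run:
```python
from h import *
np.set_printoptions(precision=4,suppress=True)
f=lambda x0,y0,X0:(lambda X,Y:((X-X0+.5)/4-.5+x0,(Y+.5)/4-.5+y0))
ht=f(305,110,400)
t=cv2.imread('pics/top0_raw.png')
P=lambda X,Y,z:onz('top',*ht(X,Y),z)[:2]
def e(n,a,b,z,z2=None):
    p,q=P(*a,z),P(*b,z2 or z); d=q-p; print(n,p,q,np.linalg.norm(d),np.degrees(np.arctan2(d[1],d[0])))
e('front',(793,282),(535,337),.27)
e('tip',(735,397),(652,415),.277)
e('side+y',(535,337),(470,100),.27,.262)
e('side-y',(793,282),(718,48),.27,.262)
e('tongue-',(735,397),(712,302),.277,.272)
e('tongue+',(652,415),(627,320),.277,.272)
e('embossL',(578,265),(537,137),.27)
e('embossR',(716,235),(672,108),.27)
y=np.radians(12.5)
for yd in (11,12.5,14):
    y=np.radians(yd);h=np.array([.5434,-.2367]);hg=h+.2247*np.array([np.cos(y),np.sin(y)]);o=hg-.192*np.array([np.cos(y),np.sin(y)])
    print(yd,hg,o)
```

```text
front [ 0.6027 -0.3208] [ 0.5659 -0.1374] 0.18704014888917467 101.34053005719707
tip [ 0.5203 -0.272 ] [ 0.5086 -0.214 ] 0.05911950962038789 101.47615399561845
side+y [ 0.5659 -0.1374] [ 0.7442 -0.1002] 0.18215628915060245 11.79783293127547
side-y [ 0.6027 -0.3208] [ 0.7808 -0.283 ] 0.18205027787044403 11.978035467175944
tongue- [ 0.5203 -0.272 ] [ 0.5887 -0.2624] 0.06908410718403613 7.999304642593792
tongue+ [ 0.5086 -0.214 ] [ 0.5767 -0.2021] 0.0692121425435193 9.953860192494378
embossL [ 0.6174 -0.1703] [ 0.7126 -0.146 ] 0.09825221999101427 14.354377198186922
embossR [ 0.6377 -0.2692] [ 0.7327 -0.2442] 0.09819568633465975 14.734748476467432
11 [ 0.764  -0.1938] [ 0.5755 -0.2305]
12.5 [ 0.7628 -0.1881] [ 0.5753 -0.2296]
14 [ 0.7614 -0.1823] [ 0.5751 -0.2288]
```

```bash
cat >> h.py <<'E'
np.set_printoptions(precision=4,suppress=True)
Y=np.radians(11.6); HX=np.array([np.cos(Y),np.sin(Y),0]); HY=np.array([-np.sin(Y),np.cos(Y),0]); Z=np.array([0,0,1.])
O=np.array([.5755,-.2301,0]); N=-.5*HX+.866*Z; S=.866*HX+.5*Z
def rot(z,y):
    z=z/np.linalg.norm(z); y=y-z*(y@z); y/=np.linalg.norm(y); return np.c_[np.cross(y,z),y,z]
def down(az): a=np.radians(az); return rot(-Z,np.array([np.cos(a),np.sin(a),0]))
def go(p,M):
    o=monitor.observe(); C=R.from_rotvec(o['ee_rot']).as_matrix()
    print('pos',o['position'],'q',o['q'],'F',o['contact_force'],'t',o['clock'],'w',o['width'])
    print('shift',C.T@(np.asarray(p)-o['position']),'turn',R.from_matrix(C.T@M).as_rotvec()/np.pi)
E
python3 -c "
from h import *
o=monitor.observe()
go([.41,.2,.42],down(0)); go([.617,-.222,.42],down(-64))"
```

```text
pos [0.2097 0.6148 0.3029] q [ 1.0679  0.2458  1.5589 -0.      1.3387 -0.1741] F [-0.2893  0.4749  0.3637] t 0.1 w 1.0031458176976753
shift [-0.3235 -0.3281 -0.1166] turn [-0.0006  0.0003  0.3953]
pos [0.2097 0.6148 0.3029] q [ 1.0679  0.2458  1.5589 -0.      1.3387 -0.1741] F [-0.2893  0.4749  0.3637] t 0.1 w 1.0031458176976753
shift [-0.6557 -0.6607 -0.1161] turn [-0.0004  0.0006  0.7509]
```

Emit:
{"method": "jog_arm", "body": {"rows": [[0, 0, -0.04, 0, 0, 0, 0], [0, 0, -0.08, 0, 0, 0.02, 0], [0, 0, -0.12, 0, 0, 0.06, 0], [-0.32, -0.33, -0.12, 0, 0, 0.4, 0], [-0.32, -0.33, -0.12, 0, 0, 0.4, 0], [-0.32, -0.33, -0.12, 0, 0, 0.4, 0], [-0.32, -0.33, -0.12, 0, 0, 0.4, 0], [-0.32, -0.33, -0.12, 0, 0, 0.4, 0], [-0.32, -0.33, -0.12, 0, 0, 0.4, 0], [-0.32, -0.33, -0.12, 0, 0, 0.4, 0]]}}

```text
clock: 0.93
position: [0.3345, 0.3496, 0.4234]
ee_rot: [-2.02, -2.406, 0.001]
contact_force: [0.8, -1.0, -0.1]
width: 0.001
finger_force: 0.0
```

```bash
python3 -c "
from h import *
go([.617,-.222,.42],down(-64))"
```

```text
pos [0.3345 0.3496 0.4234] q [ 0.5725 -0.2326  1.8224 -0.0001  1.5523  0.399 ] F [ 0.78   -0.9628 -0.1239] t 0.9333 w 0.0011197340005847257
shift [-0.6118  0.1795  0.0035] turn [-0.0001  0.0002  0.4108]
```

Emit:
{"method": "jog_arm", "body": {"rows": [[-0.61, 0.18, 0, 0, 0, 0.41, 0], [-0.61, 0.18, 0, 0, 0, 0.41, 0], [-0.61, 0.18, 0, 0, 0, 0.41, 0], [-0.61, 0.18, 0, 0, 0, 0.41, 0], [-0.61, 0.18, 0, 0, 0, 0.41, 0], [-0.61, 0.18, 0, 0, 0, 0.41, 0], [-0.61, 0.18, 0, 0, 0, 0.41, 0], [-0.61, 0.18, 0, 0, 0, 0.41, 0], [-0.61, 0.18, 0, 0, 0, 0.41, 0], [-0.61, 0.18, 0, 0, 0, 0.41, 0]]}}

```text
clock: 1.77
position: [0.522, -0.0229, 0.4235]
ee_rot: [-3.046, -0.767, 0.0]
contact_force: [1.5, 1.2, -0.5]
width: -0.0
finger_force: 0.0
```

```bash
python3 -c "
from h import *
go([.617,-.222,.42],down(-64))"
```

```text
pos [ 0.522  -0.0229  0.4235] q [-0.261  -0.134   1.7369  0.0001  1.5391  0.8165] F [ 1.4572  1.2394 -0.547 ] t 1.7667 w -0.0004062337722967699
shift [-0.0106  0.2204  0.0034] turn [-0.0001  0.0001  0.0126]
```

Emit:
{"method": "jog_arm", "body": {"rows": [[-0.01, 0.22, 0, 0, 0, 0.012, 0], [-0.01, 0.22, 0, 0, 0, 0.012, 0], [-0.01, 0.22, 0, 0, 0, 0.012, 0], [-0.01, 0.22, 0, 0, 0, 0.012, 0], [-0.01, 0.22, 0, 0, 0, 0.012, 0], [-0.01, 0.22, 0, 0, 0, 0.012, 0], [-0.01, 0.22, 0, 0, 0, 0.012, 0], [-0.01, 0.22, 0.03, 0, 0, 0.012, 0], [-0.01, 0.22, 0.05, 0, 0, 0.012, 0], [-0.01, 0.22, 0.06, 0, 0, 0.012, 0]]}}

```text
clock: 2.6
position: [0.6173, -0.2169, 0.3604]
ee_rot: [-3.054, -0.72, 0.006]
contact_force: [-0.4, -0.6, -0.3]
width: -0.001
finger_force: 0.0
```

```bash
python3 -c "
from h import *
go([.617,-.222,.25],down(-64))"
```

```text
pos [ 0.6173 -0.2169  0.3604] q [-0.5109  0.2174  1.4871  0.0003  1.4425  0.5966] F [-0.4034 -0.6411 -0.35  ] t 2.6 w -0.0008195028772445088
shift [-0.0022  0.005   0.1104] turn [-0.0015  0.0009  0.003 ]
```

Emit:
{"method": "jog_arm", "body": {"rows": [[0, 0, 0.01, 0, 0, 0, 0], [0, 0, 0.02, 0, 0, 0, 0], [0, 0, 0.03, 0, 0, 0, 0], [0, 0, 0.04, 0, 0, 0, 0], [0, 0, 0.05, 0, 0, 0, 0], [0, 0, 0.06, 0, 0, 0, 0], [0, 0, 0.07, 0, 0, 0, 0], [0, 0, 0.08, 0, 0, 0, 0], [0, 0, 0.085, 0, 0, 0, 0], [0, 0, 0.09, 0, 0, 0, 0]]}}

```text
clock: 3.43
position: [0.6182, -0.2187, 0.2729]
ee_rot: [-3.058, -0.719, 0.001]
contact_force: [0.9, -0.4, 2.3]
width: 0.001
finger_force: 1.1
```

Emit:
{"method": "jog_arm", "body": {"rows": [[0, 0, 0.001, 0, 0, 0, 0], [0, 0, 0.002, 0, 0, 0, 0], [0, 0, 0.003, 0, 0, 0, 0], [0, 0, 0.004, 0, 0, 0, 0], [0, 0, 0.005, 0, 0, 0, 0], [0, 0, 0.006, 0, 0, 0, 0], [0, 0, 0.007, 0, 0, 0, 0], [0, 0, 0.007, 0, 0, 0, 0], [0, 0, 0.007, 0, 0, 0, 0], [0, 0, 0.007, 0, 0, 0, 0]]}}

```text
clock: 4.27
position: [0.6184, -0.2187, 0.2669]
ee_rot: [3.058, 0.72, 0.0]
contact_force: [1.2, -0.0, 1.5]
width: 0.0
finger_force: 0.8
```

Pushing the lid with about 2 N; I'll continue down to the stop.

Emit:
{"method": "jog_arm", "body": {"rows": [[0, 0, 0.001, 0, 0, 0, 0], [0, 0, 0.002, 0, 0, 0, 0], [0, 0, 0.003, 0, 0, 0, 0], [0, 0, 0.004, 0, 0, 0, 0], [0, 0, 0.005, 0, 0, 0, 0], [0, 0, 0.006, 0, 0, 0, 0], [0, 0, 0.007, 0, 0, 0, 0], [0, 0, 0.007, 0, 0, 0, 0], [0, 0, 0.007, 0, 0, 0, 0], [0, 0, 0.007, 0, 0, 0, 0]]}}

```text
clock: 5.1
position: [0.6182, -0.2186, 0.2596]
ee_rot: [-3.058, -0.72, 0.001]
contact_force: [-1.0, -0.4, 1.3]
width: 0.001
finger_force: 0.6
```

Emit:
{"method": "jog_arm", "body": {"rows": [[0, 0, 0.001, 0, 0, 0, 0], [0, 0, 0.002, 0, 0, 0, 0], [0, 0, 0.003, 0, 0, 0, 0], [0, 0, 0.004, 0, 0, 0, 0], [0, 0, 0.004, 0, 0, 0, 0], [0, 0, 0.004, 0, 0, 0, 0], [0, 0, 0.004, 0, 0, 0, 0], [0, 0, 0.004, 0, 0, 0, 0], [0, 0, 0.004, 0, 0, 0, 0], [0, 0, 0.004, 0, 0, 0, 0]]}}

```text
clock: 5.93
position: [0.6183, -0.2186, 0.2557]
ee_rot: [-3.058, -0.72, 0.0]
contact_force: [0.6, -0.1, 1.6]
width: -0.002
finger_force: 0.5
```

Emit:
{"method": "jog_arm", "body": {"rows": [[0, 0, 0.001, 0, 0, 0, 0], [0, 0, 0.002, 0, 0, 0, 0], [0, 0, 0.003, 0, 0, 0, 0], [0, 0, 0.004, 0, 0, 0, 0], [0, 0, 0.005, 0, 0, 0, 0], [0, 0, 0.006, 0, 0, 0, 0], [0, 0, 0.006, 0, 0, 0, 0], [0, 0, 0.006, 0, 0, 0, 0], [0, 0, 0.006, 0, 0, 0, 0], [0, 0, 0.006, 0, 0, 0, 0]]}}

```text
clock: 6.77
position: [0.6189, -0.2188, 0.2537]
ee_rot: [3.057, 0.72, 0.002]
contact_force: [-7.0, 2.6, 16.6]
width: -0.002
finger_force: 8.3
```

Run:
```python
from h import *
s=cams.capture('scene');t=cams.capture('top')
cv2.imwrite('pics/s1r.png',s);cv2.imwrite('pics/t1r.png',t)
c=lambda im,x,y:cv2.resize(im[y:y+145,x:x+100],None,fx=4,fy=4,interpolation=cv2.INTER_CUBIC)
cv2.imwrite('pics/hop1.png',np.hstack([c(s,110,85),c(t,305,110)]))
print(monitor.observe()['contact_force'])
```

```text
[-7.5134  2.7692 16.1545]
```

View pics/hop1.png

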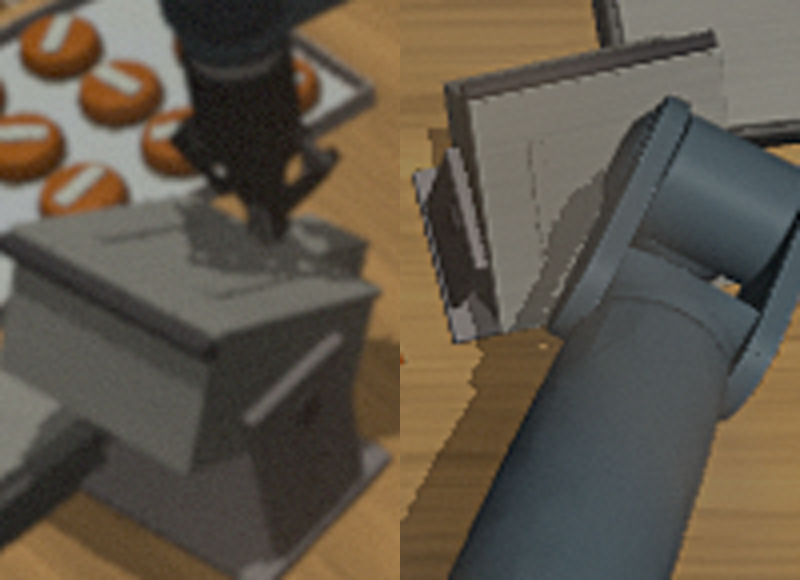

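The lid is on its stop: 17 N at the expected height. In the scene picture its front edge lies flush on the bin, with the fingers on it at about (275,235). I'll lift off and go above the pin.

Emit:
{"method": "jog_arm", "body": {"rows": [[0, 0, -0.03, 0, 0, 0, 0], [0, 0, -0.07, 0, 0, 0, 0], [0, 0, -0.1, 0, 0, 0, 0], [-0.16, -0.33, -0.1, 0, 0, 0, 0.5], [-0.16, -0.33, -0.1, 0, 0, 0, 0.5], [-0.16, -0.33, -0.1, 0, 0, 0, 0.5], [-0.16, -0.33, -0.1, 0, 0, 0, 0.5], [-0.16, -0.33, -0.1, 0, 0, 0, 0.5], [-0.16, -0.33, -0.1, 0, 0, 0, 0.5], [-0.16, -0.33, -0.1, 0, 0, 0, 0.5]]}}

```text
clock: 7.7
position: [0.3855, -0.0394, 0.3488]
ee_rot: [-3.057, -0.719, 0.002]
contact_force: [0.6, 0.6, 0.7]
width: 0.502
finger_force: 0.0
```

Run:
```python
from h import *
go([.6083,.151,.30],down(-64))
```

```text
pos [ 0.3855 -0.0394  0.3488] q [-0.3966 -0.4677  2.1298  0.0001  1.4812  0.7123] F [0.5754 0.5794 0.7365] t 7.7 w 0.5015437197297999
shift [ 0.2843 -0.0711  0.0486] turn [-0.0004  0.0003  0.0026]
```

Emit:
{"method": "jog_arm", "body": {"rows": [[0.284, -0.071, 0.0, 0, 0, 0.003, 0.5], [0.284, -0.071, 0.0, 0, 0, 0.003, 0.5], [0.284, -0.071, 0, 0, 0, 0.003, 0.5], [0.284, -0.071, 0, 0, 0, 0.003, 0.5], [0.284, -0.071, 0, 0, 0, 0.003, 0.5], [0.284, -0.071, 0, 0, 0, 0.003, 0.5], [0.284, -0.071, 0, 0, 0, 0.003, 0.5], [0.284, -0.071, 0.02, 0, 0, 0.003, 0.5], [0.284, -0.071, 0.04, 0, 0, 0.003, 0.5], [0.284, -0.071, 0.048, 0, 0, 0.003, 0.5]]}}

```text
clock: 8.53
position: [0.6089, 0.1502, 0.2975]
ee_rot: [-3.06, -0.707, 0.01]
contact_force: [-0.6, 0.5, -0.4]
width: 0.501
finger_force: 0.0
```

Run:
```python
from h import *
go([.6083,.151,.193],down(-64))
s=cams.capture('scene');t=cams.capture('top')
cv2.imwrite('pics/s2r.png',s);cv2.imwrite('pics/t2r.png',t)
c=lambda im,x,y:cv2.resize(im[y:y+145,x:x+100],None,fx=4,fy=4,interpolation=cv2.INTER_CUBIC)
cv2.imwrite('pics/hop2.png',np.hstack([c(s,140,70),c(t,305,110)]))
```

```text
pos [0.6089 0.1502 0.2975] q [ 0.0614  0.2009  1.6215 -0.0001  1.3258  1.1784] F [-0.6079  0.4534 -0.4182] t 8.5333 w 0.5011858518733153
shift [ 0.0004 -0.0007  0.1045] turn [-0.0008  0.002   0.    ]
```

View pics/hop2.png

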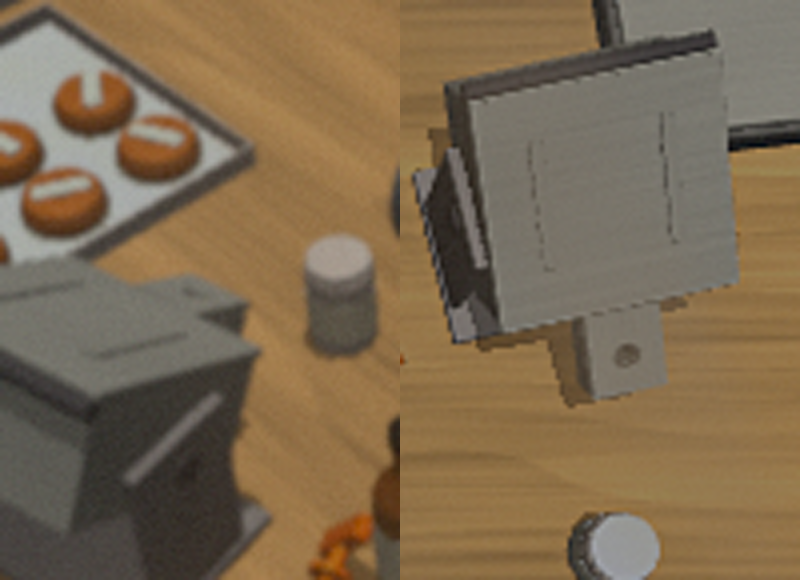

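The lid is shut: the hole is now at (192,291) in scene and (627,355) in top.

Run:
```python
from h import *
f=lambda x0,y0,X0:(lambda X,Y:((X-X0+.5)/4-.5+x0,(Y+.5)/4-.5+y0))
hs,ht=f(140,70,0),f(305,110,400)
print('tri',*two(hs(192,291),ht(627,355)))
t=cv2.imread('pics/t2r.png').max(2); x,y=map(int,ht(627,355)); w=t[y-8:y+9,x-8:x+9].astype(float); print(w[4:15,4:15].astype(int))
d=np.clip(np.median(w[4:15,4:15])-8-w,0,None)[4:14,4:14]; yy,xx=np.mgrid[y-4:y+6,x-4:x+6]
c=((d*xx).sum()/d.sum(),(d*yy).sum()/d.sum()); print(c,ht(627,355),onz('top',*c,.1487),onz('top',*ht(627,355),.1487))
hole=O+.1487*Z-.005*HX; print('pred',hole,proj('scene',hole),hs(192,291))
e=lambda a,b,z:print(np.round([*(p:=onz('top',*ht(*a),z))[:2],*(q:=onz('top',*ht(*b),z))[:2]],4),np.linalg.norm(q-p),np.degrees(np.arctan2(*(q-p)[1::-1])))
e((738,282),(500,333),.1705);e((665,385),(592,400),.1355)
```

```text
tri [ 0.5733 -0.2322  0.148 ] 0.00158858622797348
[[126 121 123 123 123 124 123 123 124 123 123]
 [124 122 126 128 126 120 127 125 124 123 125]
 [125 125 120 101  87  90  99 117 125 123 126]
 [126 122 102  91  80  84  88  96 118 124 125]
 [126 118  96  98  95  90  90  94 121 126 125]
 [124 109  97  96  95  95 102  96 120 126 124]
 [125 114  94 101 109  95  98 114 125 126 123]
 [127 123 109 103  99 114 124 123 123 125 126]
 [127 127 124 125 125 125 125 124 125 123 124]
 [126 126 123 126 126 124 123 126 126 123 124]
 [125 125 125 124 125 124 124 123 124 125 126]]
(np.float64(361.3786078098472), np.float64(198.11035653650254)) (361.375, 198.375) [ 0.5735 -0.2315  0.1487] [ 0.5726 -0.2314  0.1487]
pred [ 0.5706 -0.2311  0.1487] [188.7585 142.0128] (187.625, 142.375)
[ 0.6249 -0.3147  0.5876 -0.1296] 0.18880742915719756 101.4089453285801
[ 0.5505 -0.263   0.5394 -0.2052] 0.058901082085735385 100.87202746073528
```

Emit:
{"method": "jog_arm", "body": {"rows": [[0, 0, 0.02, 0, 0, 0, 0.5], [0, -0.001, 0.04, -0.001, 0.002, 0, 0.5], [0, -0.001, 0.06, -0.001, 0.002, 0, 0.5], [0, -0.001, 0.08, -0.001, 0.002, 0, 0.5], [0, -0.001, 0.09, -0.001, 0.002, 0, 0.5], [0, -0.001, 0.1, -0.001, 0.002, 0, 0.5], [0, -0.001, 0.105, -0.001, 0.002, 0, 0.5], [0, -0.001, 0.105, -0.001, 0.002, 0, 0.5], [0, -0.001, 0.105, -0.001, 0.002, 0, 0.5], [0, -0.001, 0.105, -0.001, 0.002, 0, 0.5]]}}

```text
clock: 9.47
position: [0.6103, 0.1507, 0.1983]
ee_rot: [3.059, 0.705, 0.014]
contact_force: [-0.0, -0.4, -0.1]
width: 0.502
finger_force: 0.0
```

```bash
sed -i 's/^Y=np.radians(11.6)/Y=np.radians(11.4)/; s/^O=.*; N=/O=np.array([.5774,-.2308,0]); N=/' h.py
python3 - <<'E'
from h import *
go([.6083,.151,.193],down(-64))
E
```

```text
pos [0.6103 0.1507 0.1983] q [ 0.0621  0.3035  1.691  -0.0005  1.1377  1.1803] F [-0.0338 -0.4011 -0.1091] t 9.4667 w 0.5017148588908608
shift [-0.0017 -0.0012  0.0053] turn [ 0.0013 -0.0027 -0.0003]
```

Emit:
{"method": "jog_arm", "body": {"rows": [[-0.001, -0.001, 0.005, 0.0013, -0.0027, 0, 0.5], [-0.001, -0.001, 0.005, 0.0013, -0.0027, 0, 0.5], [-0.001, -0.001, 0.005, 0.0013, -0.0027, 0, 0.5], [-0.001, -0.001, 0.005, 0.0013, -0.0027, 0, 0.5], [-0.001, -0.001, 0.005, 0.0013, -0.0027, 0, 0], [-0.001, -0.001, 0.005, 0.0013, -0.0027, 0, 0], [-0.001, -0.001, 0.005, 0.0013, -0.0027, 0, 0], [-0.001, -0.001, 0.005, 0.0013, -0.0027, 0, 0], [-0.001, -0.001, 0.005, 0.0013, -0.0027, 0, 0], [-0.001, -0.001, 0.005, 0.0013, -0.0027, 0, 0]], "grip_force": 60}}

```text
clock: 10.3
position: [0.6084, 0.1512, 0.1921]
ee_rot: [-3.061, -0.705, 0.003]
contact_force: [-1.1, -0.1, 1.7]
width: 0.176
finger_force: 58.8
```

Run:
```python
from h import *
o=monitor.observe();print(o)
go([.6083,.151,.38],down(-64))
s=cams.capture('scene'); cv2.imwrite('pics/g.png',cv2.resize(s[170:290,220:360],None,fx=5,fy=5,interpolation=cv2.INTER_CUBIC))
```

```text
{'clock': 10.3, 'q': array([0.0629, 0.3119, 1.693 , 0.0001, 1.1386, 1.1808]), 'joint_velocities': array([ 0.0007,  0.0007, -0.0003,  0.0016,  0.0005, -0.001 ]), 'effort': array([ -0.3307, -41.6805, -28.9526,  -0.0844,  -0.0479,   0.0001]), 'position': array([0.6084, 0.1512, 0.1921]), 'ee_rot': array([-3.061 , -0.7052,  0.0031]), 'contact_force': array([-1.1131, -0.0515,  1.6649]), 'ft_torque': array([-0.0021,  0.0296,  0.0141]), 'finger_force': 58.83107364177704, 'width': 0.1762406799590006}
pos [0.6084 0.1512 0.1921] q [0.0629 0.3119 1.693  0.0001 1.1386 1.1808] F [-1.1131 -0.0515  1.6649] t 10.3 w 0.1762406799590006
shift [-0.0005 -0.     -0.1879] turn [-0.0003  0.0006 -0.0003]
```

View pics/g.png

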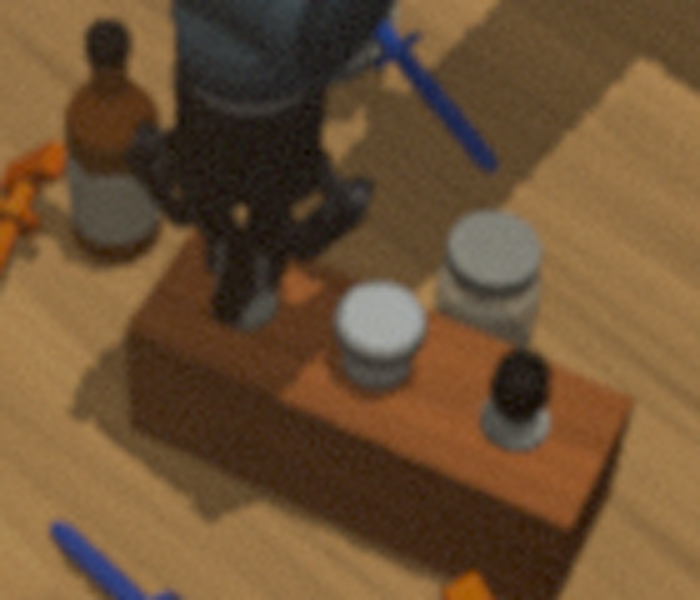

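Width is 15 mm and the finger force 59 N, so the handle is held. The blue look-alike at about (440,95) looks different from before, so I'll check its mask over the saved frames.

Run:
```python
from h import *
fr={k:cv2.imread(f'pics/{k}.png') for k in('scene0_raw','s1r','s2r','top0_raw','t1r','t2r')}
fr['scene_now']=cams.capture('scene');fr['top_now']=cams.capture('top')
cv2.imwrite('pics/s3r.png',fr['scene_now']);cv2.imwrite('pics/t3r.png',fr['top_now'])
for k,im in fr.items():
    h=cv2.cvtColor(im,cv2.COLOR_BGR2HSV); m=cv2.inRange(h,(108,130,40),(130,255,255)); m[:130]=0 if k[0]=='s' else m[:130]
    n,l,st,ce=cv2.connectedComponentsWithStats(m); print(k,[(list(map(int,s[:5]))) for s in st[1:] if s[4]>15])
c=lambda im:cv2.resize(im[150:220,280:350],None,fx=5,fy=5)
cv2.imwrite('pics/blue.png',np.hstack([c(fr['scene0_raw']),c(fr['scene_now'])]))
```

```text
scene0_raw [[320, 167, 6, 17, 70], [216, 239, 20, 15, 97], [221, 255, 6, 5, 16]]
s1r [[289, 168, 13, 14, 56], [301, 182, 17, 21, 49], [232, 276, 19, 18, 60], [251, 291, 10, 7, 38]]
s2r [[288, 168, 9, 8, 45], [298, 178, 20, 24, 39], [231, 276, 22, 19, 65], [251, 291, 10, 7, 41]]
top0_raw [[237, 146, 20, 6, 78], [243, 154, 10, 4, 24], [234, 255, 18, 18, 142]]
t1r [[208, 151, 6, 4, 18], [220, 155, 27, 6, 53], [245, 260, 27, 9, 80]]
t2r [[258, 260, 26, 12, 68]]
scene_now [[295, 175, 23, 28, 66], [231, 276, 22, 18, 65], [251, 291, 10, 7, 37]]
top_now [[208, 151, 6, 4, 18], [216, 152, 14, 6, 32], [258, 259, 19, 10, 67]]
```

View pics/blue.png

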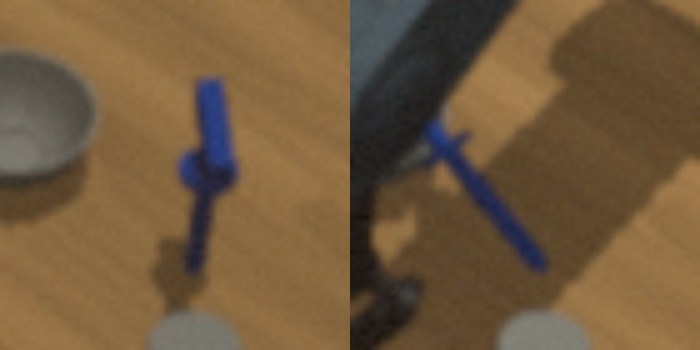

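Both blue rods had already toppled by the second frame, including one I was never near, so they fell over by themselves. Now I'll lift the pin straight up.

Emit:
{"method": "jog_arm", "body": {"rows": [[0, 0, -0.01, 0, 0, 0, 0], [0, 0, -0.03, 0, 0, 0, 0], [0, 0, -0.055, 0, 0, 0, 0], [0, 0, -0.08, 0, 0, 0, 0], [0, 0, -0.105, 0, 0, 0, 0], [0, 0, -0.135, 0, 0, 0, 0], [0, 0, -0.17, 0, 0, 0, 0], [0, 0, -0.2, 0, 0, 0, 0], [0, 0, -0.225, 0, 0, 0, 0], [0, 0, -0.23, 0, 0, 0, 0]]}}

```text
clock: 11.28
position: [0.6096, 0.1511, 0.4282]
ee_rot: [3.06, 0.705, 0.01]
contact_force: [-0.0, 0.1, -1.0]
width: 0.177
finger_force: 58.8
```

Run:
```python
from h import *
H=np.array([.5725,-.2318,.148]); M=rot(-N,-HY)
print(H+N*.217,H+N*.26); go(H+N*.26,M); go([.46,-.24,.42],M)
```

```text
[ 0.4661 -0.2532  0.3359] [ 0.4451 -0.2575  0.3732]
pos [0.6096 0.1511 0.4282] q [ 0.0628  0.1188  1.4773 -0.0001  1.5388  1.1808] F [-0.0146  0.1036 -1.0065] t 11.2833 w 0.1767513162666655
shift [-0.3271  0.2953  0.0538] turn [-0.0206  0.1637  0.0791]
pos [0.6096 0.1511 0.4282] q [ 0.0628  0.1188  1.4773 -0.0001  1.5388  1.1808] F [-0.0146  0.1036 -1.0065] t 11.2833 w 0.1767513162666655
shift [-0.3057  0.2862  0.007 ] turn [-0.0206  0.1637  0.0791]
```

Emit:
{"method": "jog_arm", "body": {"rows": [[-0.02, 0.02, 0, 0, 0, 0, 0], [-0.306, 0.286, 0, -0.005, 0.04, 0.02, 0], [-0.306, 0.286, 0, -0.01, 0.08, 0.04, 0], [-0.306, 0.286, 0, -0.015, 0.12, 0.06, 0], [-0.306, 0.286, 0, -0.0206, 0.1637, 0.0791, 0], [-0.306, 0.286, 0, -0.0206, 0.1637, 0.0791, 0], [-0.306, 0.286, 0, -0.0206, 0.1637, 0.0791, 0], [-0.306, 0.286, 0, -0.0206, 0.1637, 0.0791, 0], [-0.306, 0.286, 0, -0.0206, 0.1637, 0.0791, 0], [-0.306, 0.286, 0, -0.0206, 0.1637, 0.0791, 0]]}}

```text
clock: 12.12
position: [0.4626, -0.2267, 0.4205]
ee_rot: [-2.974, -0.295, -0.78]
contact_force: [1.0, -0.7, -1.2]
width: 0.177
finger_force: 58.8
```

Run:
```python
from h import *
H=np.array([.5725,-.2318,.148]); M=rot(-N,-HY)
go(H+N*.26,M)
```

```text
pos [ 0.4626 -0.2267  0.4205] q [-0.8319 -0.3181  1.9371  0.4572  1.2746  0.4608] F [ 0.9644 -0.6869 -1.2017] t 12.1167 w 0.17684565553380155
shift [-0.0435  0.0269  0.0298] turn [-0.0008  0.0034 -0.0006]
```

Emit:
{"method": "jog_arm", "body": {"rows": [[-0.0435, 0.027, 0.03, -0.001, 0.003, 0, 0], [-0.0435, 0.027, 0.03, -0.001, 0.003, 0, 0], [-0.0435, 0.027, 0.03, -0.001, 0.003, 0, 0], [-0.0435, 0.027, 0.03, -0.001, 0.003, 0, 0], [-0.0435, 0.027, 0.03, -0.001, 0.003, 0, 0], [-0.0435, 0.027, 0.03, -0.001, 0.003, 0, 0], [-0.0435, 0.027, 0.03, -0.001, 0.003, 0, 0], [-0.0435, 0.027, 0.03, -0.001, 0.003, 0, 0], [-0.0435, 0.027, 0.03, -0.001, 0.003, 0, 0], [-0.0435, 0.027, 0.03, -0.001, 0.003, 0, 0]]}}

```text
clock: 12.95
position: [0.4473, -0.2561, 0.3751]
ee_rot: [-2.973, -0.296, -0.798]
contact_force: [-0.4, -0.6, -1.9]
width: 0.175
finger_force: 58.8
```

Run:
```python
from h import *
H=np.array([.5725,-.2318,.148]); M=rot(-N,-HY)
go(H+N*.217,M); o=monitor.observe(); C=R.from_rotvec(o['ee_rot']).as_matrix(); tip=o['position']+C[:,2]*.187
print('tip',tip,proj('scene',tip),proj('top',tip))
s=cams.capture('scene');t=cams.capture('top'); cv2.imwrite('pics/s4r.png',s);cv2.imwrite('pics/t4r.png',t)
c=lambda im,x,y:cv2.resize(im[y:y+100,x:x+80],None,fx=5,fy=5,interpolation=cv2.INTER_CUBIC)
cv2.imwrite('pics/ins.png',np.hstack([c(s,155,75),c(t,325,140)]))
```

```text
pos [ 0.4473 -0.2561  0.3751] q [-0.9051 -0.2845  1.9938  0.4952  1.2189  0.3439] F [-0.3601 -0.5617 -1.9131] t 12.95 w 0.17460941772236913
shift [-0.0031  0.0008  0.0434] turn [ 0.0007 -0.0002  0.0001]
tip [ 0.5391 -0.238   0.2132] [192.8601 120.1831] [369.5799 205.8199]
```

View pics/ins.png

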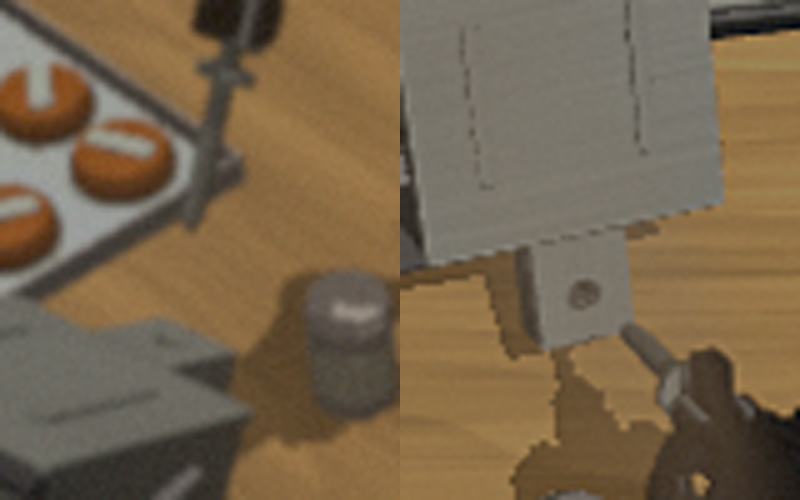

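In scene the pin tip is at (192,225) and the hole at (165,340). In top the tip is at (629,329) and the hole at (583,293). I'll triangulate the tip.

Run:
```python
from h import *
f=lambda x0,y0,X0:(lambda X,Y:((X-X0+.5)/5-.5+x0,(Y+.5)/5-.5+y0))
s,t=f(155,75,0),f(325,140,400)
print('tip',*two(s(192,224),t(629,329)),*two(s(191,226),t(626,327)))
print('hole',*two(s(165,340),t(583,293)))
T=np.array([.5391,-.238,.2132])
for d in np.eye(3): print((proj('scene',T+.01*d)-proj('scene',T)),(proj('top',T+.01*d)-proj('top',T)))
# top-view axis of shank: edge midpoints by gradient
for n,im,p0,p1 in (('top','t4r',t(632,331),t(662,366)),('scene','s4r',s(198,205),s(218,110))):
    o=monitor.observe();C=R.from_rotvec(o['ee_rot']).as_matrix();A=[proj(n,o['position']+C[:,2]*k) for k in (.177,.125)]
    g=cv2.imread(f'pics/{im}.png').astype(float); p0,p1=map(np.array,A); d=(p1-p0)/np.linalg.norm(p1-p0); nn=np.array([-d[1],d[0]])
    k=np.arange(-7,7.1,.5)
    prof=np.mean([[cv2.remap(g.astype(np.float32),np.float32([[*(q:=p0+a*(p1-p0)+j*nn)]])[:,:1],np.float32([[q[1]]]),1)[0,0] for j in k] for a in np.linspace(0,.9,10)],0)
    print(n,'normal',nn); print(np.c_[k,prof].round(0).astype(float)[:, :].tolist())
```

```text
tip [ 0.5391 -0.2387  0.2162] 0.002396007546607724 [ 0.5405 -0.2373  0.2163] 0.001665736076749134
hole [ 0.5739 -0.2317  0.1477] 0.0015111179795181864
[-2.5744  1.5405] [-0.2159 -3.3518]
[2.1169 1.5346] [-3.412   0.0478]
[-0.3783 -2.5631] [ 0.8978 -0.5179]
top normal [-0.7048  0.7094]
[[-7.0, 76.0, 114.0, 143.0], [-6.0, 76.0, 114.0, 143.0], [-6.0, 76.0, 114.0, 143.0], [-6.0, 76.0, 115.0, 144.0], [-5.0, 76.0, 115.0, 145.0], [-4.0, 75.0, 115.0, 145.0], [-4.0, 73.0, 111.0, 140.0], [-4.0, 72.0, 103.0, 127.0], [-3.0, 73.0, 94.0, 111.0], [-2.0, 74.0, 88.0, 100.0], [-2.0, 74.0, 85.0, 94.0], [-2.0, 72.0, 84.0, 92.0], [-1.0, 70.0, 82.0, 91.0], [-0.0, 67.0, 79.0, 89.0], [0.0, 63.0, 76.0, 86.0], [0.0, 59.0, 71.0, 81.0], [1.0, 57.0, 69.0, 80.0], [2.0, 59.0, 79.0, 96.0], [2.0, 66.0, 98.0, 122.0], [2.0, 72.0, 110.0, 139.0], [3.0, 74.0, 114.0, 145.0], [4.0, 75.0, 115.0, 145.0], [4.0, 75.0, 115.0, 144.0], [4.0, 74.0, 114.0, 144.0], [5.0, 74.0, 114.0, 144.0], [6.0, 75.0, 114.0, 144.0], [6.0, 75.0, 114.0, 144.0], [6.0, 75.0, 114.0, 144.0], [7.0, 74.0, 114.0, 143.0]]
scene normal [0.9736 0.2285]
[[-7.0, 79.0, 90.0, 101.0], [-6.0, 89.0, 99.0, 106.0], [-6.0, 98.0, 107.0, 112.0], [-6.0, 105.0, 113.0, 117.0], [-5.0, 110.0, 117.0, 120.0], [-4.0, 110.0, 117.0, 119.0], [-4.0, 107.0, 113.0, 116.0], [-4.0, 100.0, 107.0, 110.0], [-3.0, 93.0, 100.0, 103.0], [-2.0, 85.0, 92.0, 95.0], [-2.0, 79.0, 87.0, 90.0], [-2.0, 75.0, 83.0, 86.0], [-1.0, 71.0, 80.0, 84.0], [-0.0, 68.0, 76.0, 80.0], [0.0, 65.0, 72.0, 77.0], [0.0, 61.0, 69.0, 74.0], [1.0, 57.0, 66.0, 73.0], [2.0, 56.0, 67.0, 76.0], [2.0, 57.0, 71.0, 82.0], [2.0, 60.0, 76.0, 90.0], [3.0, 63.0, 81.0, 97.0], [4.0, 65.0, 85.0, 102.0], [4.0, 66.0, 88.0, 106.0], [4.0, 66.0, 89.0, 108.0], [5.0, 66.0, 90.0, 110.0], [6.0, 66.0, 91.0, 112.0], [6.0, 65.0, 91.0, 114.0], [6.0, 64.0, 92.0, 116.0], [7.0, 63.0, 94.0, 121.0]]
```

Run:
```python
from h import *
H=np.array([.5723,-.2307,.148]); go(H+N*.205,rot(-N,-HY))
```

```text
pos [ 0.4472 -0.2562  0.3748] q [-0.9055 -0.2842  1.9941  0.4952  1.2189  0.3439] F [ 0.0731  1.0286 -1.6201] t 13.05 w 0.17478901190189605
shift [-0.0028 -0.0004  0.0553] turn [ 0.0006 -0.0001 -0.0001]
```

Emit:
{"method": "jog_arm", "body": {"rows": [[-0.003, -0.0004, 0.01, 0.0006, 0, 0, 0], [-0.003, -0.0004, 0.02, 0.0006, 0, 0, 0], [-0.003, -0.0004, 0.03, 0.0006, 0, 0, 0], [-0.003, -0.0004, 0.04, 0.0006, 0, 0, 0], [-0.003, -0.0004, 0.05, 0.0006, 0, 0, 0], [-0.003, -0.0004, 0.055, 0.0006, 0, 0, 0], [-0.003, -0.0004, 0.055, 0.0006, 0, 0, 0], [-0.003, -0.0004, 0.055, 0.0006, 0, 0, 0], [-0.003, -0.0004, 0.055, 0.0006, 0, 0, 0], [-0.003, -0.0004, 0.055, 0.0006, 0, 0, 0]]}}

```text
clock: 13.88
position: [0.4715, -0.2514, 0.3263]
ee_rot: [-2.972, -0.296, -0.798]
contact_force: [0.3, 0.5, -2.1]
width: 0.177
finger_force: 58.9
```

Run:
```python
from h import *
H=np.array([.5723,-.2307,.148]); go(H+N*.205,rot(-N,-HY)); go(H+N*.165,rot(-N,-HY))
```

```text
pos [ 0.4715 -0.2514  0.3263] q [-0.8567 -0.1968  2.0118  0.5091  1.1044  0.3342] F [ 0.2753  0.4842 -2.1459] t 13.8833 w 0.17687390678125745
shift [-0.0001 -0.0004  0.0008] turn [ 0.0004 -0.0003 -0.0001]
pos [ 0.4715 -0.2514  0.3263] q [-0.8567 -0.1968  2.0118  0.5091  1.1044  0.3342] F [ 0.2753  0.4842 -2.1459] t 13.8833 w 0.17687390678125745
shift [-0.0001 -0.0005  0.0408] turn [ 0.0004 -0.0003 -0.0001]
```

Insert 40 mm (the tip enters about 20 mm) and watch the force.

Emit:
{"method": "jog_arm", "body": {"rows": [[0, -0.0005, 0.005, 0, 0, 0, 0], [0, -0.0005, 0.01, 0, 0, 0, 0], [0, -0.0005, 0.015, 0, 0, 0, 0], [0, -0.0005, 0.019, 0, 0, 0, 0], [0, -0.0005, 0.022, 0, 0, 0, 0], [0, -0.0005, 0.025, 0, 0, 0, 0], [0, -0.0005, 0.028, 0, 0, 0, 0], [0, -0.0005, 0.03, 0, 0, 0, 0], [0, -0.0005, 0.03, 0, 0, 0, 0], [0, -0.0005, 0.03, 0, 0, 0, 0]]}}

```text
clock: 14.72
position: [0.486, -0.2476, 0.2993]
ee_rot: [-2.971, -0.295, -0.796]
contact_force: [-1.4, 0.5, -2.4]
width: 0.18
finger_force: 58.8
```

Run:
```python
from h import *
H=np.array([.5723,-.2307,.148]); go(H+N*.0925,rot(-N,-HY)); print(monitor.observe()['ft_torque'])
```

```text
pos [ 0.486  -0.2476  0.2993] q [-0.8277 -0.1413  2.0144  0.5185  1.0419  0.3301] F [-1.3521  0.5095 -2.4045] t 14.7167 w 0.18013739829394929
shift [0.0006 0.0005 0.0825] turn [-0.0001  0.     -0.0003]
[-0.0638  0.7337  0.0154]
```

Emit:
{"method": "jog_arm", "body": {"rows": [[0.0005, 0.0003, 0.004, 0, 0, 0, 0], [0.0005, 0.0003, 0.008, 0, 0, 0, 0], [0.0005, 0.0003, 0.012, 0, 0, 0, 0], [0.0005, 0.0003, 0.016, 0, 0, 0, 0], [0.0005, 0.0003, 0.02, 0, 0, 0, 0], [0.0005, 0.0003, 0.024, 0, 0, 0, 0], [0.0005, 0.0003, 0.028, 0, 0, 0, 0], [0.0005, 0.0003, 0.03, 0, 0, 0, 0], [0.0005, 0.0003, 0.03, 0, 0, 0, 0], [0.0005, 0.0003, 0.03, 0, 0, 0, 0]]}}

```text
clock: 15.55
position: [0.5011, -0.2447, 0.2732]
ee_rot: [-2.97, -0.295, -0.795]
contact_force: [-1.3, -0.4, -5.4]
width: 0.181
finger_force: 58.6
```

Run:
```python
from h import *
H=np.array([.5723,-.2307,.148]); go(H+N*.0925,rot(-N,-HY)); print(monitor.observe()['ft_torque'])
```

```text
pos [ 0.5011 -0.2447  0.2732] q [-0.8    -0.0806  2.0097  0.5309  0.9806  0.3241] F [-1.2758 -0.4368 -5.3908] t 15.55 w 0.18136160222339592
shift [0.0002 0.0004 0.0522] turn [-0.0002  0.0001 -0.0003]
[-0.3418  1.274  -0.0401]
```

Emit:
{"method": "jog_arm", "body": {"rows": [[-0.001, 0.0, 0.004, 0, 0, 0, 0], [-0.001, 0.0, 0.008, 0, 0, 0, 0], [-0.001, 0.0, 0.012, 0, 0, 0, 0], [-0.001, 0.0, 0.016, 0, 0, 0, 0], [-0.001, 0.0, 0.02, 0, 0, 0, 0], [-0.001, 0.0, 0.024, 0, 0, 0, 0], [-0.001, 0.0, 0.028, 0, 0, 0, 0], [-0.001, 0.0, 0.032, 0, 0, 0, 0], [-0.001, 0.0, 0.034, 0, 0, 0, 0], [-0.001, 0.0, 0.034, 0, 0, 0, 0]]}}

```text
clock: 16.38
position: [0.5173, -0.2416, 0.2434]
ee_rot: [-2.97, -0.295, -0.797]
contact_force: [-0.4, -0.1, -3.5]
width: 0.179
finger_force: 58.8
```

Run:
```python
from h import *
H=np.array([.5723,-.2307,.148]); go(H+N*.0925,rot(-N,-HY)); o=monitor.observe(); F=o['contact_force']; print(o['ft_torque'],'F N,S,Y',F@N,F@S,F@HY)
```

```text
pos [ 0.5173 -0.2416  0.2434] q [-0.7718 -0.0102  2.0015  0.5493  0.9133  0.3118] F [-0.3985 -0.0654 -3.5417] t 16.3833 w 0.17900705193235963
shift [0.0008 0.0002 0.0182] turn [-0.0001 -0.0002 -0.0004]
[-0.2279  0.7875 -0.0058] F N,S,Y -2.8653651092522168 -2.1203049187668004 0.014640739913748785
```

Good. About 18 mm is left; I'll go until the collar contacts.

Emit:
{"method": "jog_arm", "body": {"rows": [[-0.0003, 0.0, 0.003, 0, 0, 0, 0], [-0.0003, 0.0, 0.006, 0, 0, 0, 0], [-0.0003, 0.0, 0.009, 0, 0, 0, 0], [-0.0003, 0.0, 0.012, 0, 0, 0, 0], [-0.0003, 0.0, 0.014, 0, 0, 0, 0], [-0.0003, 0.0, 0.015, 0, 0, 0, 0], [-0.0003, 0.0, 0.016, 0, 0, 0, 0], [-0.0003, 0.0, 0.017, 0, 0, 0, 0], [-0.0003, 0.0, 0.017, 0, 0, 0, 0], [-0.0003, 0.0, 0.017, 0, 0, 0, 0]]}}

```text
clock: 17.22
position: [0.5253, -0.2401, 0.2291]
ee_rot: [-2.971, -0.295, -0.797]
contact_force: [0.3, -0.1, -2.2]
width: 0.175
finger_force: 58.9
```

Emit:
{"method": "jog_arm", "body": {"rows": [[0, 0, 0.0005, 0, 0, 0, 0], [0, 0, 0.001, 0, 0, 0, 0], [0, 0, 0.0015, 0, 0, 0, 0], [0, 0, 0.002, 0, 0, 0, 0], [0, 0, 0.002, 0, 0, 0, 0], [0, 0, 0.002, 0, 0, 0, 0], [0, 0, 0.002, 0, 0, 0, 0], [0, 0, 0.002, 0, 0, 0, 0], [0, 0, 0.002, 0, 0, 0, 0], [0, 0, 0.002, 0, 0, 0, 0]]}}

```text
clock: 18.05
position: [0.526, -0.2401, 0.2282]
ee_rot: [-2.971, -0.297, -0.796]
contact_force: [-7.4, 0.2, 5.3]
width: 0.176
finger_force: 60.4
```

Run:
```python
from h import *
H=np.array([.5723,-.2307,.148]); go(H+N*.0925,rot(-N,-HY)); o=monitor.observe(); F=o['contact_force']; print(o['ft_torque'],'F N,S,Y',F@N,F@S,F@HY)
```

```text
pos [ 0.526  -0.2401  0.2282] q [-0.7573  0.0283  1.9939  0.5589  0.8799  0.3044] F [-7.4416  0.2245  5.3169] t 18.05 w 0.17581600093312924
shift [ 0.0009 -0.0001  0.0006] turn [-0.     -0.0001  0.    ]
[0.1368 1.0575 0.1099] F N,S,Y 8.229699383780247 -3.6204272953519054 1.6909753533639857
```

The collar is seated at the expected depth with about 8 N. Release, then retract along the pin.

Emit:
{"method": "jog_arm", "body": {"rows": [[0, 0, 0, 0, 0, 0, 0.5], [0, 0, 0, 0, 0, 0, 0.5], [0, 0, 0, 0, 0, 0, 0.5], [0, 0, 0, 0, 0, 0, 0.5], [0, 0, -0.01, 0, 0, 0, 0.5], [0, 0, -0.03, 0, 0, 0, 0.5], [0, 0, -0.06, 0, 0, 0, 0.5], [0, 0, -0.09, 0, 0, 0, 0.5], [0, 0, -0.12, 0, 0, 0, 0.5], [0, 0, -0.15, 0, 0, 0, 0.5]]}}

```text
clock: 18.88
position: [0.4516, -0.2546, 0.3591]
ee_rot: [-2.971, -0.296, -0.797]
contact_force: [0.3, -0.5, -0.1]
width: 0.498
finger_force: 0.0
```

Emit:
{"method": "jog_arm", "body": {"rows": [[-0.03, -0.03, -0.02, 0, 0, 0, 0.5], [-0.03, -0.06, -0.02, 0, 0, 0, 0.5], [-0.03, -0.1, -0.02, 0, 0, 0, 0.5], [-0.03, -0.14, -0.02, 0, 0, 0, 0.5], [-0.03, -0.18, -0.02, 0, 0, 0, 0.5], [-0.03, -0.22, -0.02, 0, 0, 0, 0.5], [-0.03, -0.25, -0.02, 0, 0, 0, 0.5], [-0.03, -0.25, -0.02, 0, 0, 0, 0.5], [-0.03, -0.25, -0.02, 0, 0, 0, 0.5], [-0.03, -0.25, -0.02, 0, 0, 0, 0.5]]}}

```text
clock: 19.72
position: [0.368, -0.017, 0.3601]
ee_rot: [-2.972, -0.296, -0.798]
contact_force: [-0.0, -0.2, -0.1]
width: 0.5
finger_force: 0.0
```

Run:
```python
from h import *
s=cams.capture('scene');t=cams.capture('top'); cv2.imwrite('pics/s5r.png',s)
c=lambda im,x,y:cv2.resize(im[y:y+180,x:x+130],None,fx=3,fy=3,interpolation=cv2.INTER_CUBIC)
cv2.imwrite('pics/fin.png',np.hstack([c(s,120,90),c(t,280,110)])); print(monitor.observe()['contact_force'])
```

```text
[-0.1059  0.2474 -0.0121]
```

View pics/fin.png

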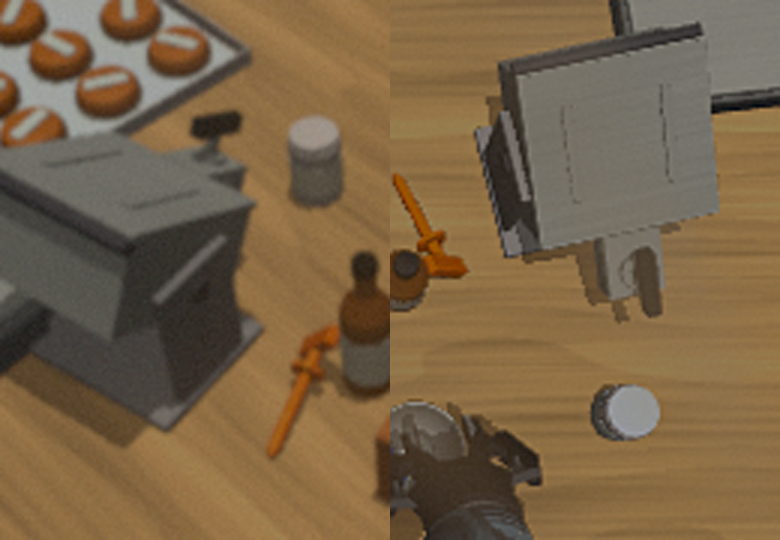

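The pin stands in the tongue hole (scene (215,125), top (648,275)) with its collar on the shut lid. The tin and bottle are unmoved and the arm is clear.

```bash
python3 -c "
from station import workorder
print(workorder.hand_in())"
```

```text
the job is handed in; nothing more can be done
None
```

I shut the lid fully, seated the locking pin with its collar on the lid, released it, and handed the job in at about 20 s; the blue look-alikes and at least one orange one fell over by the end, the blue ones apparently on their own early in the run.

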